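# Take the freshly painted knob from under its dust cover with tongs

### The arm

A 6-joint arm with a two-finger parallel gripper is mounted at the origin on the work surface. World frame = base frame: x ahead of the robot, y to its left, z up, the work surface at z = 0. Lengths are in m, angles in rad, forces in N, time in s.
With the tool pointing down it reaches from about 0.375 to 0.925 m from the base axis. Payload 5.7 kg.
Tool frame: the origin (TCP) lies at the very end of the fingers, on their centre line; the grasp point (between the pads) lies 19 mm behind it; z points along the fingers, y is the line along which they close (so a half turn about z gives the same grasp; the last joint's range is limited). The gripper opens to 88 mm and grips with 3 to 60 N. Pads are 20 mm wide; open, the fingers measure 115 mm over their backs; the gripper's body (75 mm by 178 mm) begins 61 mm behind the grasp point.
Start: joints at [-1.394, 0.359, 1.51, -0, 1.272, -0.115], TCP at [0.173, -0.575, 0.223] pointing down, gripper open.
Joint ranges: [-2.97, 2.97], [-1.01, 2.36], [0.21, 2.38], [-0.96, 4.11], [0.2, 2.71], [-2.98, 2.98]. Speed limits (rad/s): [2.39, 2.39, 3.14, 3.14, 3.14, 3.14].

### API

Orientations are given as a unit quaternion [w, x, y, z].
In Python, from plant import * gives the robot as it stands.
- The arm moves only by the shell command python3 -m creep 'ROWS'. ROWS is a JSON object of lists of equal length, an entry for each row: "gripper": the finger opening in mm, from 0 to 87.8; "slide": the shift along the tool's x, y, z in units of 25 mm (1.0 is 25 mm), a list of three; "angular": the turn, a rotation vector about the tool's x, y, z in degrees, a list of three. In form: {"gripper": [gripper, ...], "slide": [[tx, ty, tz], ...], "angular": [[rx, ry, rz], ...]}. A call has 1 to 12 rows; each row shifts and turns the commanded pose from where the row before left it, along the tool's axes as they then stand; what a row does not reach is not made up. A row lasts 1/12 s, in which the tool goes at most 41.7 mm and 7.16 degrees, less where a joint would pass 70% of its speed; a pose out of reach is approached as far as the arm can. A call is refused whole if a number of a shift passes 1 or a number of a turn 7.16, either way. A call with a gripper value outside its range is refused whole. The fingers move at their own pace and stop on an object; the grip force is fixed at half the most. Time passes only in rows, so rows that do not move let the fingers close. It gives the time, the measured TCP pose, the force, the opening and the grip force at its end, in the units of the state.
- get_state(): the state, without advancing time (a new reading comes with each control period).
- read_camera(name): name is "side" or "top"; returns the picture (400x640x3 uint8, red, green, blue); there is no depth.
- calibration(name): a dict with "K" (3x3 intrinsics, pixels), "dist_coeffs" ([k1, k2, p1, p2, k3] as OpenCV has them; the pictures are not rectified), "xyz" and "attitude" of the camera in the world. Camera axes: x right, y down, z forward; pixel columns grow to the right and rows downward; lengths in m; the calibration is good to about 2 mm. A picture is of the moment at which its call begins. calibration takes no time and is no camera call.
- job_done(): hands the job in; it is judged then, once.
Trained networks look in the newest picture that a camera, given by its name, has taken for a name from the list of things; names that differ only in an ending like _2 or _b are one class to them, and where a whole thing is asked for, a point or a joint stands for the part that bears it (a point fixed in the world has none). Each returns a list of dicts, best first, with "p" (0 to 1); they miss things now and then, are a little off and sometimes report something else, mostly with a low value. They report only what shows in the picture. A call takes as long as a camera call. They do not tell look-alikes from the thing itself.
- look_for(camera, query): "position" ([column, row] in pixels, amid what is visible of it).
- masks_of(camera, query): "region" (400x640 bool, what is visible of it) and "position" ([column, row] in pixels, amid what is visible of it).
- pinpoint(camera, query): "position" ([column, row] in pixels: a listed point, or the origin of a listed thing).
The state is a dict: "clock": time; "joints": joint angles; "qvel": joint speeds; "joint_efforts": joint torques, N m; "tool_pos": TCP position; "eef_rot": TCP orientation; "ft_force": force on the tool from outside, world axes, zero at the start; "ft_torque": the same for the moment, N m; "grip_width": opening from 0.0 (shut) to 1.0 (fully open); "grasp_force": force on a finger pad.
Only numpy, scipy, OpenCV 4.12 (cv2) and the standard library are available. Lean on these libraries where they do the work, as an engineer would, in place of code of your own. Each camera call takes 0.05 s, during which the arm holds its last target. There are 200 camera calls.

### The job

First lift the clear dust cover off the saucer by its wooden handle, hang it by that handle on the hook and let go of it. Then pick up the spring tongs, close their jaws on the freshly painted red knob and lift it at least 12 cm above the counter; finish while still holding it there, still, in the tongs. The paint is wet, so the robot itself must never touch the knob, and leave the saucer, paint tin and pliers where they are.

Things in the scene. Friction and masses are not known exactly. Their poses are not given: they have to be found in the camera images.
- cover: Clear plastic dust cover: upside-down cup, 72 mm across, 58 mm tall, wall 3 mm, with a wooden handle bar on two thin posts above. 0.12 kg +-30 %. It stands in the saucer over the knob. Between cup top and bar is an opening 42 mm high, 48 mm wide, open along x, for the hook. Origin: centre of the lower rim; z up.
- cover_grip (a point): Centre of the cover's wooden handle bar, 116 mm above the lower rim; axes as the cover's. The bar is 14 mm thick (x), 66 mm long (y), 32 mm tall (z), its top 132 mm above the rim. Pinch it along x, by its upper half only, so that the fingertips stay clear of the hook below it.
- cover_seat (a point): Middle of the underside of the handle bar, 100 mm above the lower rim: the place that rests on the hook.
- hook: Fixed hook stand, 216 mm tall. Origin: on the counter right below the hook's seat. A level rod 8 mm thick runs along x, its centre 200 mm up, from a post (16 mm thick, top at 204 mm, at x = +85 mm) to x = -18 mm, then turns up to its end at x = -30 mm. Wooden foot under the post: x 45 to 115 mm, 120 mm wide, 12 mm high.
- hook_seat (a point): Top of the hook's rod at its seat, 204 mm above the counter; x points to the post, -x to the open end where things are put on. The hung handle bar rests here, crossing the rod, with the cover hanging below.
- hook_tip (a point): Centre of the upturned end of the rod, 30 mm before the seat and 212 mm above the counter; its highest point is 216 mm.
- tongs: Steel spring tongs lying flat, 220 mm long, 24 mm tall, 0.14 kg, balanced at the sleeves. Origin: underside, midway between the black rubber grip sleeves; x to the jaws, z up. The arms turn on a vertical hinge 95 mm behind the origin; this body carries the right (-y) arm. Sleeves: 56 mm long, 24 mm tall, 57 mm over their outer faces when open; grip across both, along y.
- tongs_arm (a joint): Angle (rad) the tongs are squeezed: 0 open (jaws 61 mm apart, 57 mm over the sleeves), 0.168 arms parallel (jaws 28, sleeves 41 mm), 0.25 end stop (jaws 12 mm). A spring opens it: squeezing the sleeves takes 6 N to start, 8 N at parallel, 9.5 N at the stop; on the knob (stop near 0.16) half of any extra grip reaches the jaws. Jaws move twice as far as sleeves.
- jaw_right (a point): Middle of the inner face of the right (-y) jaw: 98 mm ahead of the tongs' origin, 12 mm above the tongs' underside. Each jaw pad is a shallow V, 38 mm long (along the tongs), 20 mm tall, its ends standing 4 mm further inward than this point.
- jaw_left (a point): The same on the left (+y), moving jaw. The midpoint of jaw_left and jaw_right is the middle of the bite.
- knob: Freshly painted red cabinet knob, turned wood, 44 mm tall, 50 g give or take 30 percent, standing upright on the saucer's floor, up to 6 mm off its centre, under the cover. Foot 24 mm across, neck 16 mm at 9 mm height, widest (30 mm) from 27 to 38 mm height. Origin: centre of its underside.
- saucer: White ceramic saucer, 124 mm across, rim 12 mm high, flat inner floor 5 mm above the counter. Origin: centre of its underside. To be left in place.
- tin: Bystander: red paint tin 66 mm across, 75 mm tall, loose. Origin: centre of its underside.
- pliers: Bystander: pliers with blue handles, about 180 mm long, 16 mm high, loose, lying flat. Origin: about the middle of their length, on the counter.
Not all that is in view belongs to the job. There is more than one size of the hook; the one meant has the size given above. Leave any orange look-alike of the cover alone.

How it is judged:
On the way, in this order (a step that is already met when the one before it is completed fails the run):
1. the dust cover hangs by its handle on the hook, let go (x of cover_seat in the frame of hook_seat between -0.05 and 0.05 m and y of cover_seat in the frame of hook_seat between -0.05 and 0.05 m and z of cover_seat in the frame of hook_seat between -0.025 and 0.025 m and contact force between hook and cover above 0.3 N and contact force between the fingers and cover below 0.1 N and linear speed of cover below 0.15 m/s), for 0.2 s.
2. the tongs are gripped and lifted off the counter (contact force between the fingers and tongs above 1 N and height (world z) of tongs above 0.015 m), for 0.2 s.
At the end, for the whole second after the job is handed in: Cover hangs by its bar on the hook, let go (bar within 50 mm of the seat, 25 mm in height). The gripped tongs hold the knob in their jaws, over 100 mm above the counter, below 0.05 m/s, touching no hook, cover or saucer. Saucer within 40, tin and pliers within 30 mm of their start (all of step 1 and height (world z) of knob above 0.1 m and height (world z) of tongs above 0.06 m and contact force between tongs_arm and knob above 0.5 N and contact force between the fingers and tongs above 1 N and distance between knob and jaw_right below 0.06 m and contact force between each of hook, cover, saucer and knob below 0.05 N and contact force between hook and tongs below 0.05 N and linear speed of knob below 0.05 m/s and distance of saucer from where it was at the start of the episode below 0.04 m and distance of each of tin, pliers from where it was at the start of the episode below 0.03 m); the arm keeps its last pose, push and grip.
It fails at once if the robot itself touches the wet knob (contact force between any of the fingers, the arm and knob above 0.2 N).
It fails at once if the saucer is shoved away (distance of saucer from where it was at the start of the episode above 0.04 m).
It fails at once if the paint tin or the pliers are disturbed (distance of any of tin, pliers from where it was at the start of the episode above 0.03 m).
It also fails if it takes over 64 s, if anything falls off the work surface, if the arm or the gripper's body presses on something with over 40 N, if the wrist force passes 120 N, or if a joint passes its speed limit or range.

## Working session

There is one attempt and no reset: what is moved stays moved. The work goes in short steps, Python scripts to look and compute and a shell command to move; the robot and the scene stay as the last step left them, time stands still between calls to the robot, and variables do not carry over. Pictures are saved under pics/ and viewed, at most 10 in all, crops included, and the job is handed in when it is done.

```bash
mkdir -p pics; ls; python3 - <<'E'
from plant import *
import cv2,numpy as np
for c in("top","side"):
    im=read_camera(c); cv2.imwrite(f"pics/{c}0.png",im[:,:,::-1])
    k=calibration(c); print({a:np.round(np.array(v),4).tolist() for a,v in k.items()})
s=get_state();print(s)
E
```

```text
pics
{'K': [[493.4726, 0.0, 315.8992], [0.0, 493.4726, 205.4247], [0.0, 0.0, 1.0]], 'dist_coeffs': [-0.1402, 0.0, 0.0, 0.0, 0.0], 'xyz': [0.3168, -0.0143, 1.5603], 'attitude': [-0.0479, 0.7057, -0.7054, 0.045]}
{'K': [[444.5827, 0.0, 320.0805], [0.0, 444.5827, 195.1667], [0.0, 0.0, 1.0]], 'dist_coeffs': [-0.1264, 0.0, 0.0, 0.0, 0.0], 'xyz': [0.2098, 0.9255, 0.6902], 'attitude': [0.0777, -0.1143, 0.851, -0.5067]}
{'clock': 0.1, 'joints': array([-1.39407453e+00,  3.59418731e-01,  1.51129186e+00, -4.25457583e-05,
        1.27252415e+00, -1.15100313e-01]), 'qvel': array([-0.00149033, -0.00091134, -0.00147723,  0.0003374 , -0.00014717,
       -0.00023412]), 'joint_efforts': array([-4.38070128e-04, -5.16357958e+01, -2.71406078e+01,  6.77388115e-02,
        2.76476325e-02, -3.48930791e-05]), 'tool_pos': array([ 0.17248722, -0.57402931,  0.22191445]), 'eef_rot': array([-8.20027049e-04,  9.89372609e-01,  1.45400018e-01, -4.56117441e-05]), 'ft_force': array([-0.34778   ,  0.24045284, -0.07945324]), 'ft_torque': array([-0.01503771, -0.00953334,  0.01869225]), 'grasp_force': 0.0, 'grip_width': 0.999733673436213}
```

View pics/top0.png

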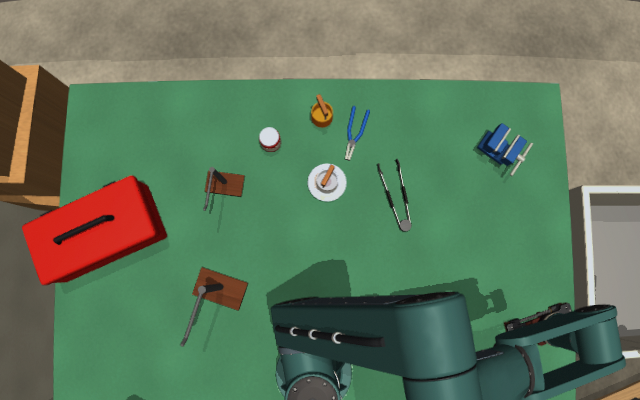

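View pics/side0.png

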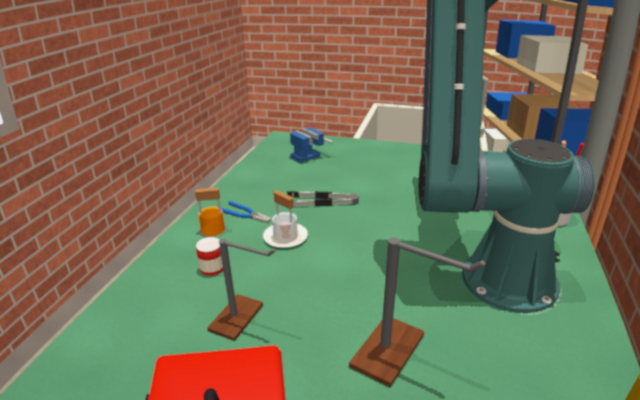

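```bash
cat > h.py <<'E'
from plant import *
import cv2,numpy as np
from scipy.spatial.transform import Rotation as R
def ray(c,p):
    k=calibration(c);u=cv2.undistortPoints(np.array([[p]],float),np.array(k["K"]),np.array(k["dist_coeffs"]))[0,0]
    w,x,y,z=k["attitude"];r=R.from_quat([x,y,z,w])
    d=r.apply([u[0],u[1],1]);return np.array(k["xyz"]),d/np.linalg.norm(d)
def atz(c,p,z):
    o,d=ray(c,p);return o+d*(z-o[2])/d[2]
def tri(p,q):
    a,d=ray("top",p);b,e=ray("side",q)
    t=np.linalg.lstsq(np.c_[d,-e],b-a,rcond=None)[0]
    A,B=a+d*t[0],b+e*t[1];return (A+B)/2,np.linalg.norm(A-B)
def proj(c,P):
    k=calibration(c);w,x,y,z=k["attitude"];r=R.from_quat([x,y,z,w]).inv()
    q=r.apply(np.atleast_2d(P)-np.array(k["xyz"]))
    return cv2.projectPoints(q,np.zeros(3),np.zeros(3),np.array(k["K"]),np.array(k["dist_coeffs"]))[0][:,0]
E
python3 - <<'E'
from h import *
for c in("top","side"):
    for q in "cover cover_grip cover_seat hook hook_seat hook_tip tongs jaw_right jaw_left knob saucer tin pliers".split():
        print(c,q,[(np.round(d["position"],1).tolist(),round(d["p"],2)) for d in pinpoint(c,q)][:4])
E
```

```text
top cover [([326.8, 184.2], 0.92), ([321.4, 117.3], 0.86)]
top cover_grip [([327.3, 176.5], 0.77), ([322.5, 106.5], 0.77)]
top cover_seat [([325.5, 175.9], 0.73)]
top hook [([223.0, 207.4], 0.91), ([322.6, 182.2], 0.67)]
top hook_seat [([204.2, 200.7], 0.97), ([187.0, 331.5], 0.66)]
top hook_tip [([203.9, 212.5], 0.92), ([184.5, 342.8], 0.69)]
top tongs [([394.9, 200.0], 0.89), ([327.5, 177.5], 0.63), ([326.2, 180.5], 0.58), ([204.3, 212.8], 0.47)]
top jaw_right [([397.2, 167.2], 0.81), ([395.2, 199.0], 0.46)]
top jaw_left [([379.3, 169.0], 0.63)]
top knob [([328.1, 175.7], 0.25)]
top saucer [([323.8, 180.3], 0.83)]
top tin [([270.8, 143.8], 0.93), ([354.5, 135.8], 0.64)]
top pliers [([352.2, 137.4], 0.94), ([272.2, 146.3], 0.38)]
side cover [([285.2, 239.4], 0.82), ([211.6, 228.2], 0.75)]
side cover_grip [([285.8, 199.4], 0.95), ([205.0, 196.5], 0.68)]
side cover_seat [([283.3, 206.0], 0.95), ([208.5, 194.6], 0.61), ([285.9, 236.8], 0.58)]
side hook []
side hook_seat [([457.1, 260.8], 0.72), ([263.3, 246.2], 0.7)]
side hook_tip [([482.8, 263.6], 0.87), ([270.5, 244.9], 0.79), ([281.3, 204.5], 0.52)]
side tongs [([323.6, 202.6], 0.66)]
side jaw_right [([292.4, 191.1], 0.91)]
side jaw_left [([290.5, 201.0], 0.86)]
side knob []
side saucer [([286.0, 237.3], 0.73)]
side tin [([206.8, 266.1], 0.64)]
side pliers [([248.2, 212.5], 0.89)]
```

The top view shows the clear cover in its saucer at (327,180), the orange look-alike at (321,112) and the tongs at (395,195). The two hooks are at (205,190) and (190,330). In the side view they are near (265,248) and (480,265). Next I measure which hook is 204 mm high.

```bash
python3 - <<'E'
from h import *
def pr(n,p,q): P,e=tri(p,q);print(n,np.round(P,4),round(e,4))
pr("A seat",(204.2,200.7),(263.3,246.2));pr("A tip",(203.9,212.5),(270.5,244.9))
pr("B seat",(187,331.5),(457.1,260.8));pr("B tip",(184.5,342.8),(482.8,263.6))
pr("grip",(327.3,176.5),(285.8,199.4));pr("seat",(325.5,175.9),(283.3,206))
pr("jr",(397.2,167.2),(292.4,191.1));pr("jl",(379.3,169),(290.5,201))
print("cover",atz("top",(326.8,184.2),.005),atz("side",(285.2,239.4),.005))
print("saucer",atz("top",(323.8,180.3),0),atz("side",(286,237.3),0))
print("tongs",atz("top",(394.9,200),0),atz("side",(323.6,202.6),0))
print("hookA org",atz("top",(223,207.4),0))
print("tin",atz("top",(270.8,143.8),0),"pl",atz("top",(352.2,137.4),0))
t,s=[cv2.imread(f"pics/{c}0.png") for c in("top","side")]
a=cv2.resize(t[150:240,180:300],None,fx=3.3,fy=3.3,interpolation=cv2.INTER_CUBIC)
b=cv2.resize(t[140:240,300:420],None,fx=3.3,fy=3.3,interpolation=cv2.INTER_CUBIC)
c=cv2.resize(s[230:350,195:295],None,fx=2.97,fy=2.475)
c=cv2.resize(s[230:320,200:320],None,fx=3.3,fy=3.3,interpolation=cv2.INTER_CUBIC)
d=cv2.resize(s[170:260,260:380],None,fx=3.3,fy=3.3,interpolation=cv2.INTER_CUBIC)
b=b[:297]
cv2.imwrite("pics/m1.png",np.vstack([np.hstack([a,b]),np.hstack([c,d])]))
E
```

```text
A seat [0.5067 0.3006 0.2163] 0.0021
A tip [0.4816 0.3019 0.2232] 0.016
B seat [0.1584 0.3273 0.2658] 0.0052
B tip [0.1244 0.3326 0.2703] 0.005
grip [ 0.5916 -0.0427  0.1211] 0.0041
seat [ 0.5974 -0.0376  0.1029] 0.0032
jr [ 0.6475 -0.2659  0.0237] 0.0094
jl [ 0.6387 -0.2099  0.0192] 0.0018
cover [ 0.59091397 -0.04276851  0.005     ] [ 0.59117791 -0.02409844  0.005     ]
saucer [ 0.60450896 -0.03325547  0.        ] [ 0.59534047 -0.04148126  0.        ]
tongs [ 0.54066435 -0.26100916  0.        ] [ 0.54631716 -0.25828653  0.        ]
hookA org [0.51667321 0.28992181 0.        ]
tin [0.72543608 0.13901666 0.        ] pl [ 0.74674097 -0.12608975  0.        ]
```

View pics/m1.png

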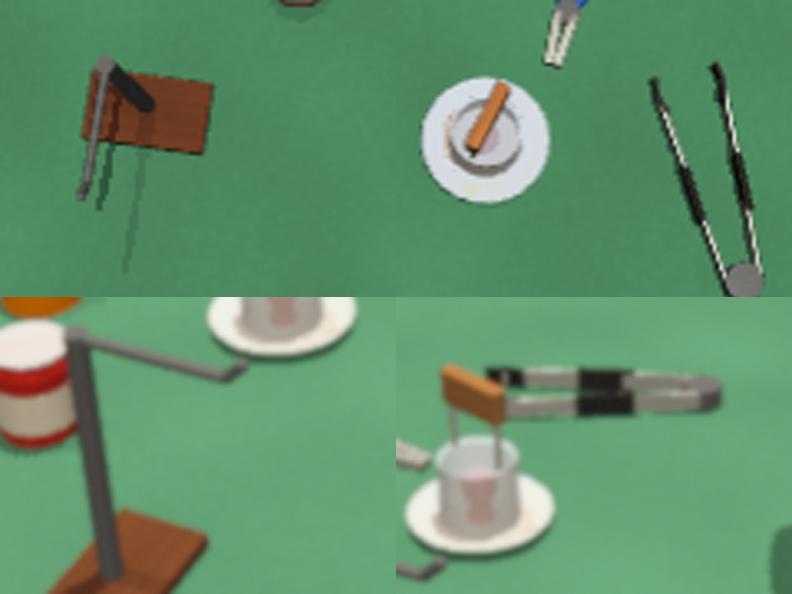

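The crops show the near hook's post top at top (212,170) and side (224,242), with its tip at top (205,209) and side (273,251). The bar runs from about (332,167) to (323,186) in the top view. The tongs' hinge is at top (404,225) and the jaws are at (378,166) and (398,161).

```bash
cat >> h.py <<'E'
from scipy.optimize import minimize
def hull(c,P):
    m=np.zeros((1600,2560),np.uint8)
    cv2.fillConvexPoly(m,cv2.convexHull(np.round(proj(c,P)*4+1.5).astype(np.int32)),1)
    return cv2.resize(m.astype(np.float32),(640,400),interpolation=cv2.INTER_AREA)
def rz(a):return R.from_euler("z",a).as_matrix()
def fit(masks,pts,x0,step):
    """pts(x)->list of convex point sets; masks {cam:float mask}"""
    def cost(x):
        t=0
        for c,m in masks.items():
            r=np.max([hull(c,P) for P in pts(x)],0);t+=np.abs(r-m).sum()/m.sum()
        return t
    x0=np.array(x0,float);S=np.vstack([x0]+[x0+np.eye(len(x0))[i]*step[i] for i in range(len(x0))])
    r=minimize(cost,x0,method="Nelder-Mead",options=dict(initial_simplex=S,xatol=1e-4,fatol=1e-4,maxiter=300));return r.x,r.fun
def box(a,b,c):return np.array([[x,y,z] for x in a for y in b for z in c])
def near(m,p,rad):
    y,x=np.mgrid[:400,:640];return (m&(np.hypot(x-p[0],y-p[1])<rad)).astype(np.float32)
E
python3 - <<'E'
from h import *
T,S=[cv2.imread(f"pics/{c}0.png").astype(int) for c in("top","side")]
def orange(i):b,g,r=i[...,0],i[...,1],i[...,2];return (r-b>50)&(r>110)
mt,ms=near(orange(T),(327,177),14),near(orange(S),(285,200),13)
print(mt.sum(),ms.sum())
bar=lambda x:[box((-.007,.007),(-.033,.033),(.1,.132))@rz(x[2]).T+[x[0],x[1],x[3]]]
for y0 in(-.4,-.9):
  for m in ({"top":mt},{"side":ms},{"top":mt,"side":ms}):
    x,f=fit(m,bar,[.597,-.038,y0,.005],[.01,.01,.2,.003]);print("bar",np.round(x,4),f)
def pr(n,p,q): P,e=tri(p,q);print(n,np.round(P,4),round(e,4))
pr("posttop",(211.8,169.7),(223.6,242.1));pr("tip",(204.8,209.1),(272.7,251.5))
print("posttop@204",atz("top",(211.8,169.7),.204),atz("side",(223.6,242.1),.204))
print("tip@213",atz("top",(204.8,209.1),.213),atz("side",(272.7,251.5),.213))
print("foot",[atz("top",np.array(p)/3.3+[180,150],.012)[:2].round(4) for p in((95,70),(213,83),(203,154),(84,138))])
print("hinge",atz("top",(403.7,224.8),.024))
for n,p in dict(jl=(654,84),jr=(717,72),sl=(692,193),sr=(740,180)).items():
    q=((p[0]-396)/3.3+300,p[1]/3.3+140);print(n,q,atz("top",q,.02))
E
```

```text
98.0 192.0
bar [ 0.5995 -0.0421  1.1187 -0.0046] 0.3348214328289032
bar [ 0.5881 -0.0553  0.4457  0.0045] 0.8746744990348816
bar [ 0.5981 -0.043   1.0192  0.0069] 0.7960312962532043
bar [ 0.5945 -0.0412 -2.0675  0.0135] 0.36798468232154846
bar [ 0.5914 -0.03   -2.2333  0.0172] 0.375
bar [ 0.5956 -0.0411 -2.0629  0.0115] 0.841796875
posttop [0.5982 0.2858 0.1996] 0.0011
tip [0.4862 0.3009 0.2078] 0.002
posttop@204 [0.59777332 0.28504537 0.204     ] [0.59407472 0.2915519  0.204     ]
tip@213 [0.48461468 0.2993586  0.213     ] [0.4843001  0.30761865 0.213     ]
foot [array([0.6326, 0.3371]), array([0.6193, 0.2207]), array([0.5496, 0.2289]), array([0.5654, 0.3458])]
hinge [ 0.45866447 -0.28346074  0.024     ]
jl (378.1818181818182, 165.45454545454547) [ 0.64914434 -0.20668362  0.02      ]
jr (397.27272727272725, 161.8181818181818) [ 0.66122878 -0.2682848   0.02      ]
sl (389.6969696969697, 198.4848484848485) [ 0.54262602 -0.24138781  0.02      ]
sr (404.24242424242425, 194.54545454545456) [ 0.55528142 -0.28804323  0.02      ]
```

```bash
cat >> h.py <<'E'
def go(x,y,z,yaw):
    """yaw = world angle of the tool y axis (mod pi), tool down: turn first (tool frame deg), then slide units"""
    s=get_state();w,a,b,c=s["eef_rot"];r=R.from_quat([a,b,c,w]);cur=r.as_matrix()
    yc=np.arctan2(cur[1,1],cur[0,1]);d=(yaw-yc+np.pi/2)%np.pi-np.pi/2;t=yc+d
    Y=[np.cos(t),np.sin(t),0];Z=[0,0,-1];X=np.cross(Y,Z);tg=R.from_matrix(np.c_[X,Y,Z])
    print("clock",round(s["clock"],2),"tcp",s["tool_pos"].round(4),"yaw",round(yc,3),"j6",s["joints"][5].round(2),"F",s["ft_force"].round(1),"gw",round(s["grip_width"]*87.8,1),"gf",round(s["grasp_force"],1))
    print("turn",np.degrees((r.inv()*tg).as_rotvec()).round(2),"slide after",(tg.inv().apply(np.array([x,y,z])-s["tool_pos"])/.025).round(2))
E
python3 - <<'E'
from h import *
T,S=[cv2.imread(f"pics/{c}0.png").astype(int) for c in("top","side")]
for n,i,p in(("top",T,(327,177)),("side",S,(285,200))):
    y,x=np.mgrid[:400,:640];hs=cv2.cvtColor(i.astype(np.uint8),cv2.COLOR_BGR2HSV)
    m=(hs[...,0]<20)&(hs[...,1]>110)&(np.hypot(x-p[0],y-p[1])<16)
    n_,lab,st,ce=cv2.connectedComponentsWithStats(m.astype(np.uint8))
    k=1+st[1:,4].argmax();m=(lab==k);print(n,st[k],ce[k])
    if n=="top":mt=m.astype(np.float32)
    else:ms=m.astype(np.float32)
bar=lambda x:[box((-.007,.007),(-.033,.033),(.1,.132))@rz(x[2]).T+[x[0],x[1],.005]]
for m in ({"top":mt},{"side":ms},{"top":mt,"side":ms}):
    x,f=fit(m,bar,[.596,-.041,1.1],[.01,.01,.2]);print("bar",np.round(x,4),f)
x[2]=x[2]
go(x[0],x[1],.200,x[2])
E
```

```text
top [321 165  13  21  96] [327.34375    175.10416667]
side [274 191  19  18 214] [283.44392523 198.93925234]
bar [ 0.6001 -0.0427  1.1441] 0.3782552182674408
bar [ 0.5987 -0.046   0.9599] 0.24912382662296295
bar [ 0.598  -0.0435  1.0668] 0.7096171379089355
clock 1.4 tcp [ 0.1726 -0.5746  0.2226] yaw -1.279 j6 -0.12 F [ 0.1 -0.7  0.5] gw 87.9 gf 0.0
turn [-1.00e-02  0.00e+00  4.56e+01] slide after [  4.64 -26.82   0.9 ]
```

```bash
python3 -m creep '{"gripper":[87,87,87,87,87,87,87,87],"slide":[[0,0,0],[0,0,0],[0,0,0],[0,0,0],[0,0,0],[0,0,0],[0,0,0],[0,0,0]],"angular":[[0,0,6.5],[0,0,6.5],[0,0,6.5],[0,0,6.5],[0,0,6.5],[0,0,6.5],[0,0,6.6],[0,0,0]]}' | tail -3
python3 -m creep '{"gripper":[87,87,87,87,87,87,87,87,87,87,87,87],"slide":[[0.17,-1,0],[0.17,-1,0],[0.17,-1,0],[0.17,-1,0],[0.17,-1,0],[0.17,-1,0],[0.17,-1,0],[0.17,-1,0],[0.17,-1,0],[0.17,-1,0],[0.17,-1,0],[0.17,-1,0]],"angular":[[0,0,0],[0,0,0],[0,0,0],[0,0,0],[0,0,0],[0,0,0],[0,0,0],[0,0,0],[0,0,0],[0,0,0],[0,0,0],[0,0,0]]}' | tail -3
python3 -m creep '{"gripper":[87,87,87,87,87,87,87,87,87,87,87,87],"slide":[[0.17,-1,0],[0.17,-1,0],[0.17,-1,0],[0.17,-1,0],[0.17,-1,0],[0.17,-1,0],[0.17,-1,0],[0.17,-1,0],[0.17,-1,0],[0.17,-1,0],[0,0,0],[0,0,0]],"angular":[[0,0,0],[0,0,0],[0,0,0],[0,0,0],[0,0,0],[0,0,0],[0,0,0],[0,0,0],[0,0,0],[0,0,0],[0,0,0],[0,0,0]]}' | tail -3
python3 - <<'E'
from h import *
go(.599,-.043,.122,1.07)
E
```

```text
ft_force: [0.2, 0.0, -0.2]
grip_width: 0.993
grasp_force: 0.0
ft_force: [0.4, -0.6, -0.4]
grip_width: 0.993
grasp_force: 0.0
ft_force: [0.3, -0.6, -0.7]
grip_width: 0.991
grasp_force: 0.0
clock 4.07 tcp [ 0.5206 -0.1373  0.2226] yaw -2.069 j6 1.68 F [ 0.3 -0.6 -0.7] gw 87.0 gf 0.0
turn [0.   0.   0.12] slide after [ 0.94 -4.82  4.03]
```

```bash
python3 -m creep '{"gripper":[87,87,87,87,87,87,87],"slide":[[0.19,-0.96,0],[0.19,-0.96,0],[0.19,-0.96,0],[0.19,-0.96,0],[0.18,-0.98,0],[0,0,0],[0,0,0]],"angular":[[0,0,0],[0,0,0],[0,0,0],[0,0,0],[0,0,0],[0,0,0],[0,0,0]]}' | tail -3
python3 -m creep '{"gripper":[87,87,87,87,87,87,87,87,87],"slide":[[0,0,0.6],[0,0,0.6],[0,0,0.6],[0,0,0.6],[0,0,0.6],[0,0,0.6],[0,0,0.43],[0,0,0],[0,0,0]],"angular":[[0,0,0],[0,0,0],[0,0,0],[0,0,0],[0,0,0],[0,0,0],[0,0,0],[0,0,0],[0,0,0]]}' | tail -3
python3 - <<'E'
from h import *
go(.599,-.043,.122,1.07)
im=read_camera("side")[:,:,::-1];t=read_camera("top")[:,:,::-1]
cv2.imwrite("pics/g1.png",np.hstack([cv2.resize(im[140:270,220:350],(400,400),interpolation=3),cv2.resize(t[130:230,270:370],(400,400),interpolation=3)]))
E
```

```text
ft_force: [-1.4, -0.5, 0.6]
grip_width: 0.99
grasp_force: 0.0
ft_force: [0.9, 0.0, 1.2]
grip_width: 0.992
grasp_force: 0.0
clock 5.4 tcp [ 0.598  -0.0449  0.1217] yaw -2.075 j6 1.89 F [0.9 0.  1.2] gw 87.1 gf 0.0
turn [ 0.04  0.08 -0.22] slide after [-0.   -0.09 -0.01]
```

View pics/g1.png

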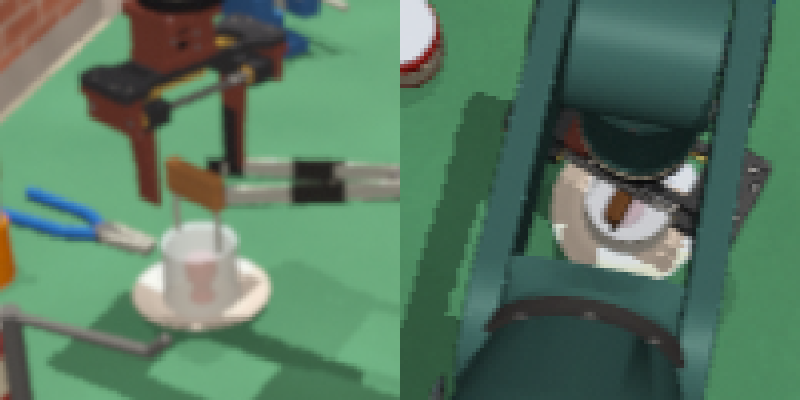

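The side view shows the open fingers straddling the bar: tips at crop (148,200) and (235,175), bar centre at (195,183). Closing now.

```bash
python3 -m creep '{"gripper":[60,40,25,10,0,0,0,0,0,0],"slide":[[0,0,0],[0,0,0],[0,0,0],[0,0,0],[0,0,0],[0,0,0],[0,0,0],[0,0,0],[0,0,0],[0,0,0]],"angular":[[0,0,0],[0,0,0],[0,0,0],[0,0,0],[0,0,0],[0,0,0],[0,0,0],[0,0,0],[0,0,0],[0,0,0]]}' | tail -3
python3 - <<'E'
from h import *
go(.599,-.043,.250,1.07)
E
```

```text
ft_force: [1.1, 0.4, -0.7]
grip_width: 0.272
grasp_force: 0.0
clock 6.33 tcp [ 0.5989 -0.044   0.1219] yaw -2.075 j6 1.89 F [ 1.1  0.4 -0.7] gw 23.9 gf 0.0
turn [-0.    0.01 -0.19] slide after [-0.01 -0.04 -5.12]
```

```bash
python3 -m creep '{"gripper":[0,0,0,0,0,0,0,0],"slide":[[0,0,0],[0,0,0],[0,0,0],[0,0,0],[0,0,0],[0,0,0],[0,0,0],[0,0,0]],"angular":[[0,0,0],[0,0,0],[0,0,0],[0,0,0],[0,0,0],[0,0,0],[0,0,0],[0,0,0]]}' | tail -4
python3 - <<'E'
from h import *
go(.599,-.043,.250,1.07)
E
```

```text
eef_rot: [-0.0, 0.968, -0.249, -0.0]
ft_force: [0.1, -0.8, -0.2]
grip_width: 0.154
grasp_force: 30.0
clock 7.0 tcp [ 0.5988 -0.044   0.1219] yaw -2.075 j6 1.89 F [ 0.1 -0.8 -0.2] gw 13.5 gf 30.0
turn [-0.01  0.01 -0.19] slide after [-0.01 -0.04 -5.12]
```

```bash
python3 -m creep '{"gripper":[0,0,0,0,0,0,0,0,0,0,0],"slide":[[0,0,-0.3],[0,0,-0.6],[0,0,-0.6],[0,0,-0.6],[0,0,-0.6],[0,0,-0.6],[0,0,-0.6],[0,0,-0.6],[0,0,-0.6],[0,0,-0.3],[0,0,0]],"angular":[[0,0,0],[0,0,0],[0,0,0],[0,0,0],[0,0,0],[0,0,0],[0,0,0],[0,0,0],[0,0,0],[0,0,0],[0,0,0]]}' | tail -3
python3 -m creep '{"gripper":[0,0,0,0,0,0,0,0,0,0,0],"slide":[[0,0,0],[0,0,0],[0,0,0],[0,0,0],[0,0,0],[0,0,0],[0,0,0],[0,0,0],[0,0,0],[0,0,0],[0,0,0]],"angular":[[0,0,-3],[0,0,-6],[0,0,-6],[0,0,-6],[0,0,-6],[0,0,-6],[0,0,-6],[0,0,-6],[0,0,-6],[0,0,-6],[0,0,-6]]}' | tail -3
python3 -m creep '{"gripper":[0,0,0,0,0,0,0,0,0,0,0],"slide":[[0,0,0],[0,0,0],[0,0,0],[0,0,0],[0,0,0],[0,0,0],[0,0,0],[0,0,0],[0,0,0],[0,0,0],[0,0,0]],"angular":[[0,0,-6],[0,0,-6],[0,0,-6],[0,0,-6],[0,0,-6],[0,0,-6],[0,0,-6],[0,0,-5],[0,0,-2],[0,0,0],[0,0,0]]}' | tail -3
python3 - <<'E'
from h import *
go(.415,.31,.260,-.125)
im=read_camera("side")[:,:,::-1];t=read_camera("top")[:,:,::-1]
cv2.imwrite("pics/g2.png",np.hstack([cv2.resize(im[90:290,200:400],(400,400),interpolation=3),cv2.resize(t[100:240,260:400],(400,400),interpolation=3)]))
E
```

```text
ft_force: [0.0, 0.7, -0.5]
grip_width: 0.157
grasp_force: 30.0
ft_force: [-0.3, 0.7, -1.1]
grip_width: 0.161
grasp_force: 30.0
ft_force: [-0.1, 0.2, -2.4]
grip_width: 0.156
grasp_force: 30.0
clock 9.75 tcp [ 0.5984 -0.0439  0.256 ] yaw -0.121 j6 -0.07 F [-0.1  0.2 -2.4] gw 13.7 gf 30.0
turn [-0.09 -0.01  0.2 ] slide after [13.13 -9.04 -0.16]
```

View pics/g2.png

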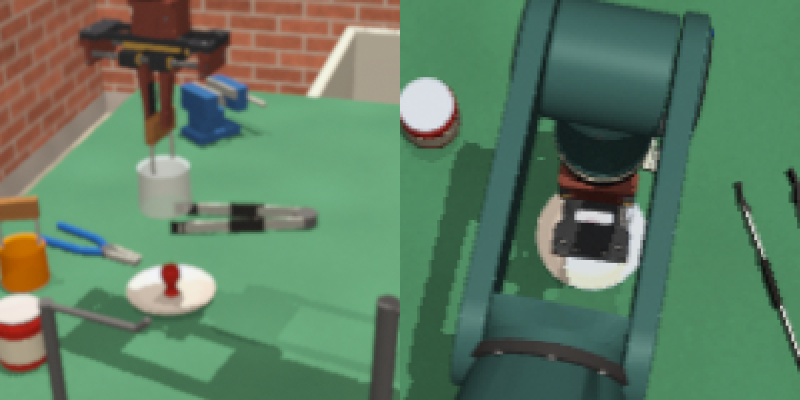

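The cover hangs upright in the gripper. The knob stands uncovered in the saucer at about side (285,230). Moving to the pre-hook pose.

```bash
python3 -m creep '{"gripper":[0,0,0,0,0,0,0,0,0],"slide":[[0.41,-0.28,0],[0.82,-0.565,0],[0.82,-0.565,0],[0.82,-0.565,0],[0.82,-0.565,0],[0.82,-0.565,0],[0.82,-0.565,0],[0.82,-0.565,0],[0.82,-0.565,0]],"angular":[[0,0,0],[0,0,0],[0,0,0],[0,0,0],[0,0,0],[0,0,0],[0,0,0],[0,0,0],[0,0,0]]}' | tail -3
python3 -m creep '{"gripper":[0,0,0,0,0,0,0,0,0,0],"slide":[[0.82,-0.565,0],[0.82,-0.565,0],[0.82,-0.565,0],[0.82,-0.565,0],[0.82,-0.565,0],[0.82,-0.565,0],[0.82,-0.565,0],[0.41,-0.28,0],[0,0,0],[0,0,0]],"angular":[[0,0,0],[0,0,0],[0,0,0],[0,0,0],[0,0,0],[0,0,0],[0,0,0],[0,0,0],[0,0,0],[0,0,0]]}' | tail -3
python3 - <<'E'
from h import *
go(.415,.31,.242,-.125)
im=read_camera("side")[:,:,::-1];t=read_camera("top")[:,:,::-1]
cv2.imwrite("pics/g3.png",np.hstack([cv2.resize(im[130:330,200:400],(400,400),interpolation=3),cv2.resize(t[140:260,160:280],(400,400),interpolation=3)]))
E
```

```text
ft_force: [0.3, -0.2, -1.9]
grip_width: 0.158
grasp_force: 30.0
ft_force: [-0.6, -0.1, -2.1]
grip_width: 0.161
grasp_force: 30.0
clock 11.43 tcp [0.4135 0.3088 0.257 ] yaw -0.118 j6 0.63 F [-0.6 -0.1 -2.1] gw 14.2 gf 30.0
turn [0.02 0.02 0.38] slide after [0.05 0.05 0.6 ]
```

View pics/g3.png

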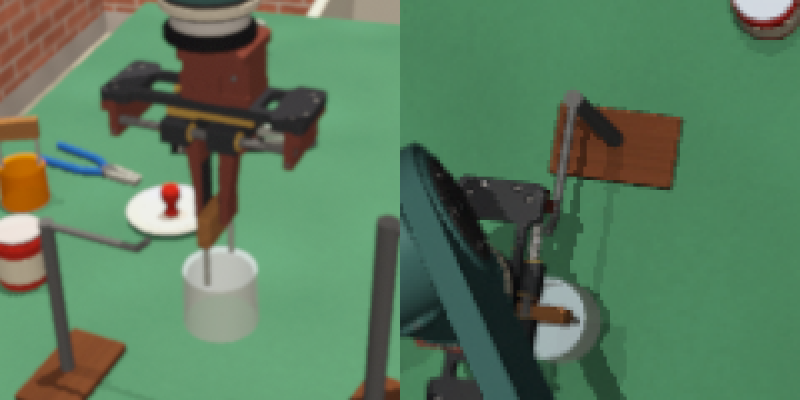

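The hook rod, its tip at top crop (553,228), lines up with the bar at (548,315), with the post beyond. Lowering to entry height, then sliding in along tool +y.

```bash
python3 -m creep '{"gripper":[0,0,0,0],"slide":[[0,0,0.2],[0,0,0.2],[0.05,0.05,0.16],[0,0,0]],"angular":[[0,0,0.3],[0,0,0],[0,0,0],[0,0,0]]}' | tail -3
python3 -m creep '{"gripper":[0,0,0,0,0,0,0,0],"slide":[[0,0.25,0],[0,0.4,0],[0,0.4,0],[0,0.4,0],[0,0.4,0],[0,0.15,0],[0,0,0],[0,0,0]],"angular":[[0,0,0],[0,0,0],[0,0,0],[0,0,0],[0,0,0],[0,0,0],[0,0,0],[0,0,0]]}' | tail -3
python3 - <<'E'
from h import *
go(.514,.2975,.242,-.125)
im=read_camera("side")[:,:,::-1];t=read_camera("top")[:,:,::-1]
cv2.imwrite("pics/g4.png",np.hstack([cv2.resize(im[160:300,190:330],(400,400),interpolation=3),cv2.resize(t[140:260,160:280],(400,400),interpolation=3)]))
E
```

```text
ft_force: [-0.8, 0.2, -1.1]
grip_width: 0.155
grasp_force: 30.0
ft_force: [-0.5, -0.0, -1.8]
grip_width: 0.162
grasp_force: 30.0
clock 12.53 tcp [0.4651 0.3034 0.2428] yaw -0.126 j6 0.58 F [-0.5 -0.  -1.8] gw 14.2 gf 30.0
turn [-0.04  0.01 -0.05] slide after [0.01 1.97 0.03]
```

View pics/g4.png

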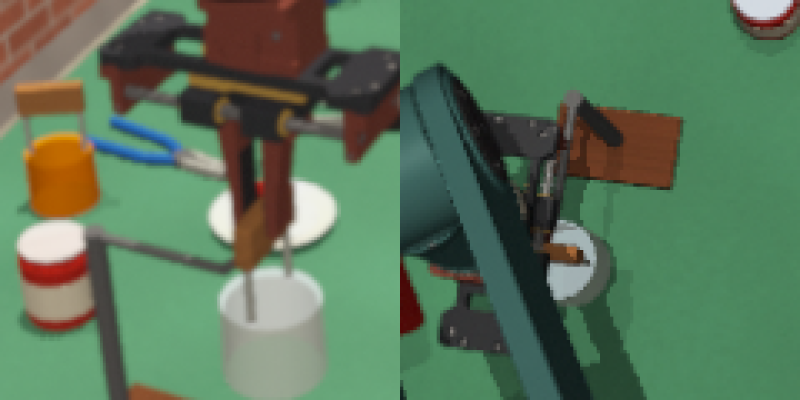

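The tip at side crop (237,265) sits just ahead of the bar and under its underside, with no contact force. Continuing in.

```bash
python3 -m creep '{"gripper":[0,0,0,0,0,0,0,0,0],"slide":[[0,0.15,0],[0,0.3,0],[0,0.3,0],[0,0.3,0],[0,0.3,0],[0,0.3,0],[0,0.3,0],[0,0,0],[0,0,0]],"angular":[[0,0,0],[0,0,0],[0,0,0],[0,0,0],[0,0,0],[0,0,0],[0,0,0],[0,0,0],[0,0,0]]}' | tail -3
python3 - <<'E'
from h import *
go(.514,.2975,.221,-.125)
im=read_camera("side")[:,:,::-1];t=read_camera("top")[:,:,::-1]
cv2.imwrite("pics/g5.png",np.hstack([cv2.resize(im[160:300,190:330],(400,400),interpolation=3),cv2.resize(t[140:260,160:280],(400,400),interpolation=3)]))
E
```

```text
ft_force: [-0.5, -0.1, -1.7]
grip_width: 0.155
grasp_force: 30.0
clock 13.38 tcp [0.5137 0.2973 0.2427] yaw -0.126 j6 0.53 F [-0.5 -0.1 -1.7] gw 13.6 gf 30.0
turn [-0.02 -0.   -0.06] slide after [0.01 0.01 0.87]
```

View pics/g5.png

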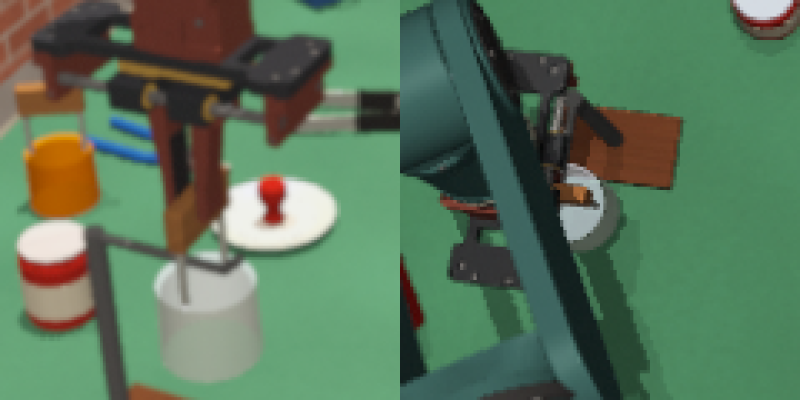

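The rod passes between the two posts, with its tip emerging at (238,265). Lowering onto it.

```bash
python3 -m creep '{"gripper":[0,0,0,0,0,0,0],"slide":[[0,0,0.15],[0,0,0.15],[0,0,0.15],[0,0,0.15],[0,0,0.12],[0,0,0],[0,0,0]],"angular":[[0,0,0],[0,0,0],[0,0,0],[0,0,0],[0,0,0],[0,0,0],[0,0,0]]}' | tail -3
python3 -m creep '{"gripper":[0,0,0,0],"slide":[[0,0,0.06],[0,0,0.06],[0,0,0],[0,0,0]],"angular":[[0,0,0],[0,0,0],[0,0,0],[0,0,0]]}' | tail -3
python3 - <<'E'
from h import *
go(.514,.2975,.221,-.125)
E
```

```text
ft_force: [0.3, 0.0, -1.1]
grip_width: 0.158
grasp_force: 30.0
ft_force: [0.4, 0.4, -1.2]
grip_width: 0.156
grasp_force: 30.0
clock 14.4 tcp [0.5133 0.2974 0.2219] yaw -0.125 j6 0.53 F [ 0.4  0.4 -1.2] gw 13.7 gf 30.0
turn [-0.01 -0.   -0.02] slide after [0.01 0.03 0.04]
```

```bash
for i in 1 ; do python3 -m creep '{"gripper":[0,0,0],"slide":[[0,0,0.06],[0,0,0],[0,0,0]],"angular":[[0,0,0],[0,0,0],[0,0,0]]}' | grep ft_f; python3 -m creep '{"gripper":[0,0,0],"slide":[[0,0,0.06],[0,0,0],[0,0,0]],"angular":[[0,0,0],[0,0,0],[0,0,0]]}' | tail -3;done
python3 - <<'E'
from h import *
go(.514,.2975,.221,-.125)
E
```

```text
ft_force: [0.1, 0.4, 0.7]
ft_force: [-2.7, -1.9, 8.9]
grip_width: 0.157
grasp_force: 30.0
clock 14.9 tcp [0.5136 0.2976 0.2205] yaw -0.125 j6 0.53 F [-2.7 -1.9  8.9] gw 13.8 gf 30.0
turn [ 0.07 -0.04 -0.02] slide after [-0.    0.01 -0.02]
```

Seated, with 9 N on the rod. Backing off 1 mm, opening partly, then rising.

```bash
python3 -m creep '{"gripper":[0,18,22,26,30,32,32,32,32,32],"slide":[[0,0,-0.05],[0,0,0],[0,0,0],[0,0,0],[0,0,0],[0,0,0],[0,0,0],[0,0,0],[0,0,0],[0,0,0]],"angular":[[0,0,0],[0,0,0],[0,0,0],[0,0,0],[0,0,0],[0,0,0],[0,0,0],[0,0,0],[0,0,0],[0,0,0]]}' | tail -3
python3 -m creep '{"gripper":[32,32,32,32,32,32,32,32,32,32],"slide":[[0,0,-0.3],[0,0,-0.4],[0,0,-0.6],[0,0,-0.7],[0,0,-0.7],[0,0,-0.7],[0,0,-0.7],[0,0,-0.7],[0,0,0],[0,0,0]],"angular":[[0,0,0],[0,0,0],[0,0,0],[0,0,0],[0,0,0],[0,0,0],[0,0,0],[0,0,0],[0,0,0],[0,0,0]]}' | tail -3
python3 - <<'E'
from h import *
go(.545,-.262,.3,1)
im=read_camera("side")[:,:,::-1];t=read_camera("top")[:,:,::-1]
cv2.imwrite("pics/t6.png",t);cv2.imwrite("pics/s6.png",im)
cv2.imwrite("pics/g6.png",np.hstack([cv2.resize(im[160:300,190:330],(400,400),interpolation=3),cv2.resize(t[140:240,310:410],(400,400),interpolation=3)]))
E
```

```text
ft_force: [0.6, 1.7, -0.3]
grip_width: 0.364
grasp_force: 0.0
ft_force: [0.0, -0.3, -0.2]
grip_width: 0.363
grasp_force: 0.0
clock 16.57 tcp [0.514  0.2977 0.3418] yaw -0.125 j6 0.53 F [ 0.  -0.3 -0.2] gw 31.9 gf 0.0
turn [  0.2    0.   -64.47] slide after [-13.14 -18.17   1.67]
```

View pics/g6.png

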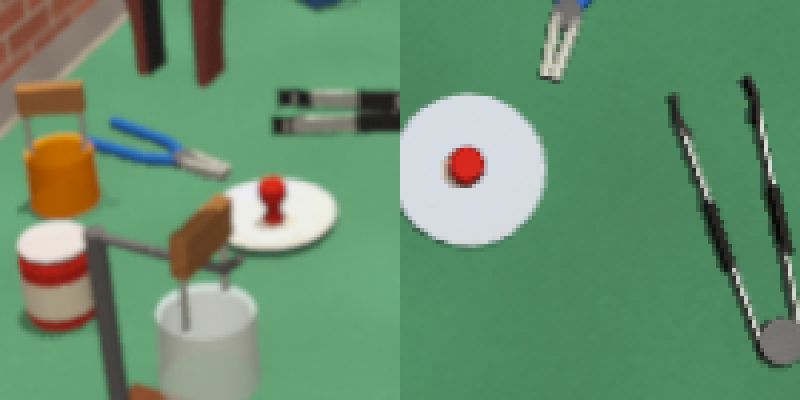

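The cover hangs on the hook, freed, with its bar at side crop (200,235). The knob is at top crop (466,166), and the tongs lie open at the right with the hinge at (780,342). Measuring the knob and tongs.

```bash
cat > meas.py <<'E'
from h import *
T,S=[cv2.imread(f"pics/{c}6.png") for c in("top"[0],"s")]
y,x=np.mgrid[:400,:640]
# knob
prof=[(0,.012),(.003,.012),(.009,.008),(.018,.011),(.027,.015),(.038,.015),(.044,.009)]
a=np.linspace(0,2*np.pi,24,endpoint=False)
def kn(p):
    rings=[np.c_[r*np.cos(a)+p[0],r*np.sin(a)+p[1],np.full(24,z+.005)] for z,r in prof]
    return [np.vstack(rings[i:i+2]) for i in range(len(rings)-1)]
M={}
for n,i,c in(("top",T,(326.5,181.5)),("side",S,(285,229))):
    h=cv2.cvtColor(i,cv2.COLOR_BGR2HSV)
    m=((h[...,0]<12)|(h[...,0]>168))&(h[...,1]>120)&(np.hypot(x-c[0],y-c[1])<18)
    M[n]=m.astype(np.float32);print(n,"red px",m.sum(),x[m].mean().round(2),y[m].mean().round(2))
for m in({"top":M["top"]},{"side":M["side"]},M):print("knob",[np.round(v,4) for v in fit(m,kn,[.6,-.035],[.01,.01])])
# saucer
w=(cv2.cvtColor(T,cv2.COLOR_BGR2HSV)[...,1]<60)&(T.min(2)>150)&(np.hypot(x-326,y-181)<30)
e=cv2.fitEllipse(cv2.convexHull(np.argwhere(w)[:,::-1].astype(np.int32)));print("saucer",e[0],e[1],atz("top",e[0],.011).round(4))
# tongs dark parts
for n,i,lo,hi in(("top",T,(370,150),(415,235)),("side",S,(280,180),(370,215))):
    g=i.max(2);m=(g<70)&(x>lo[0])&(x<hi[0])&(y>lo[1])&(y<hi[1])
    k,l,st,ce=cv2.connectedComponentsWithStats(m.astype(np.uint8))
    for j in range(1,k):
        if st[j,4]>5:print(n,st[j],ce[j].round(2),"world@.016",atz(n,ce[j],.016).round(4)[:2])
E
python3 meas.py
```

```text
top red px 67 326.12 181.0
side red px 99 284.87 228.61
knob [array([ 0.5956, -0.0406]), np.float64(0.2257)]
knob [array([ 0.5992, -0.0412]), np.float64(0.553)]
knob [array([ 0.5967, -0.0402]), np.float64(0.7968)]
saucer (329.84075927734375, 178.81430053710938) (37.5885124206543, 48.62954330444336) [ 0.6073 -0.0524  0.011 ]
top [395 159  13  54 131] [401.88 185.47] world@.016 [ 0.5851 -0.2819]
top [377 164  28  68 125] [388.29 196.42] world@.016 [ 0.5498 -0.2376]
side [288 192   4   4  16] [289.5 193.5] world@.016 [ 0.6613 -0.2617]
side [294 192   5   5  20] [295.55 194.15] world@.016 [ 0.6409 -0.2623]
side [315 192  17  14 191] [322.48 199.32] world@.016 [ 0.5475 -0.2503]
side [354 200   3   3   7] [355.14 201.29] world@.016 [ 0.4455 -0.2629]
side [286 202   3   4  12] [287.  203.5] world@.016 [ 0.647  -0.1975]
```

```bash
cat > ft.py <<'E'
from h import *
T,S=[cv2.imread(f"pics/{c}6.png") for c in("t","s")]
y,x=np.mgrid[:400,:640];M={}
for n,i,lo,hi in(("top",T,(370,150),(415,235)),("side",S,(280,180),(370,215))):
    h=cv2.cvtColor(i,cv2.COLOR_BGR2HSV)
    m=((h[...,1]<70)|(h[...,2]<60))&(x>lo[0])&(x<hi[0])&(y>lo[1])&(y<hi[1])
    M[n]=m.astype(np.float32);print(n,m.sum())
a=np.linspace(0,2*np.pi,16,endpoint=False)
def tg(p):
    X,Y,w,r,t=p;A=[]
    d=np.array([[-.095+r*np.cos(b),r*np.sin(b),z] for b in a for z in(.0,.024)]);A.append(d)
    for s in(1,-1):
        c=lambda u:s*(.024+.084*u)
        def seg(u,v,t):return np.array([[q,c(q)+k*t,z] for q in(u,v) for k in(1,-1) for z in(.002,.022)])
        A+= [seg(-.095,.117,t),seg(-.028,.028,.0045)]
    return [q@rz(w).T+[X,Y,0] for q in A]
for m in({"top":M["top"]},{"side":M["side"]},M):
    v,f=fit(m,tg,[.55,-.263,.23,.014,.003],[.006,.006,.05,.003,.001]);print(v.round(4),round(f,3))
E
python3 ft.py
```

```text
top 473
side 884
[ 0.5511 -0.2654  0.2538  0.0179  0.002 ] 0.237
[ 0.5486 -0.2652  0.2484  0.0154  0.0031] 0.105Traceback (most recent call last):
  File "ft.py", line 18, in <module>
    v,f=fit(m,tg,[.55,-.263,.23,.014,.003],[.006,.006,.05,.003,.001]);print(v.round(4),round(f,3))
        ~~~^^^^^^^^^^^^^^^^^^^^^^^^^^^^^^^^^^^^^^^^^^^^^^^^^^^^^^^^^^
  File "h.py", line 32, in fit
    r=minimize(cost,x0,method="Nelder-Mead",options=dict(initial_simplex=S,xatol=1e-4,fatol=1e-4,maxiter=300));return r.x,r.fun
    res = _minimize_neldermead(fun, x0, args, callback, bounds=bounds,
                               **options)
    fxr = func(xr)
    fx = function(np.copy(x), *(wrapper_args + args))
  File "h.py", line 29, in cost
    r=np.max([hull(c,P) for P in pts(x)],0);t+=np.abs(r-m).sum()/m.sum()
              ~~~~^^^^^
  File "h.py", line 21, in hull
    cv2.fillConvexPoly(m,cv2.convexHull(np.round(proj(c,P)*4+1.5).astype(np.int32)),1)
                                                 ~~~~^^^^^
  File "h.py", line 15, in proj
    k=calibration(c);w,x,y,z=k["attitude"];r=R.from_quat([x,y,z,w]).inv()
ValueError: time passes only in moves, steps and waits
```

```bash
python3 -m creep '{"gripper":[32,32,32,40,50,60,70,87,87,87,87],"slide":[[0,0,0],[0,0,0],[0,0,0],[0,0,0],[0,0,0],[0,0,0],[0,0,0],[0,0,0],[0,0,0],[0,0,0],[0,0,0]],"angular":[[0,0,4],[0,0,7],[0,0,7],[0,0,7],[0,0,7],[0,0,7],[0,0,7],[0,0,7],[0,0,7],[0,0,6.4],[0,0,2]]}' | tail -3
python3 - <<'E'
from h import *
go(.55,-.265,.12,.25-np.pi/2)
E
```

```text
ft_force: [0.8, 0.1, 0.6]
grip_width: 0.934
grasp_force: 0.0
clock 17.58 tcp [0.5126 0.2971 0.3385] yaw -1.325 j6 1.73 F [0.8 0.1 0.6] gw 82.0 gf 0.0
turn [ 0.02  0.16 -0.24] slide after [-4.11 22.15  8.74]
```

```bash
python3 -m creep '{"gripper":[87,87,87,87,87,87,87,87,87,87,87,87],"slide":[[-0.1,0.5,0],[-0.17,0.92,0],[-0.17,0.92,0],[-0.17,0.92,0],[-0.17,0.92,0],[-0.17,0.92,0],[-0.17,0.92,0],[-0.17,0.92,0],[-0.17,0.92,0],[-0.17,0.92,0],[-0.17,0.92,0],[-0.17,0.92,0]],"angular":[[0,0,0],[0,0,0],[0,0,0],[0,0,0],[0,0,0],[0,0,0],[0,0,0],[0,0,0],[0,0,0],[0,0,0],[0,0,0],[0,0,0]]}' | tail -3
python3 -m creep '{"gripper":[87,87,87,87,87,87,87,87,87,87,87,87],"slide":[[-0.17,0.92,0],[-0.17,0.92,0],[-0.17,0.92,0],[-0.17,0.92,0],[-0.17,0.92,0],[-0.17,0.92,0],[-0.17,0.92,0.4],[-0.17,0.92,0.8],[-0.17,0.92,0.8],[-0.17,0.92,0.8],[-0.17,0.92,0.8],[-0.17,0.92,0.8]],"angular":[[0,0,0],[0,0,0],[0,0,0],[0,0,0],[0,0,0],[0,0,0],[0,0,0],[0,0,0],[0,0,0],[0,0,0],[0,0,0],[0,0,0]]}' | tail -3
python3 -m creep '{"gripper":[87,87,87,87,87,87,87],"slide":[[-0.08,0.4,0.8],[0,0,0.8],[0,0,0.8],[0,0,0.7],[0,0,0.4],[0,0,0],[0,0,0]],"angular":[[0,0,0],[0,0,0],[0,0,0],[0,0,0],[0,0,0],[0,0,0],[0,0,0]]}' | tail -3
python3 - <<'E'
from h import *
go(.55,-.265,.004,.25-np.pi/2)
E
```

```text
ft_force: [0.3, 0.1, -0.0]
grip_width: 0.99
grasp_force: 0.0
ft_force: [0.5, -0.0, 0.1]
grip_width: 0.991
grasp_force: 0.0
ft_force: [0.4, -0.1, 0.5]
grip_width: 0.988
grasp_force: 0.0
clock 20.17 tcp [ 0.5508 -0.2622  0.1422] yaw -1.319 j6 0.76 F [ 0.4 -0.1  0.5] gw 86.7 gf 0.0
turn [-0.07  0.07  0.13] slide after [-0.06  0.1   5.53]
```

```bash
python3 -m creep '{"gripper":[87,87,87,87,87,87,87,87,87,87,87,87],"slide":[[-0.06,0.1,0.4],[0,0,0.7],[0,0,0.7],[0,0,0.7],[0,0,0.7],[0,0,0.6],[0,0,0.5],[0,0,0.4],[0,0,0.4],[0,0,0.3],[0,0,0],[0,0,0]],"angular":[[0,0,0],[0,0,0],[0,0,0],[0,0,0],[0,0,0],[0,0,0],[0,0,0],[0,0,0],[0,0,0],[0,0,0],[0,0,0],[0,0,0]]}' | tail -3
python3 - <<'E'
from h import *
go(.55,-.265,.004,.25-np.pi/2)
E
```

```text
ft_force: [-0.0, 0.3, -0.2]
grip_width: 0.993
grasp_force: 0.0
clock 21.17 tcp [ 0.5507 -0.2649  0.0075] yaw -1.319 j6 0.76 F [-0.   0.3 -0.2] gw 87.2 gf 0.0
turn [-0.02  0.01  0.1 ] slide after [-0.03 -0.01  0.14]
```

```bash
python3 -m creep '{"gripper":[80,70,64,60,57,55,53,53,53,53,53,53],"slide":[[-0.02,0,0.12],[0,0,0],[0,0,0],[0,0,0],[0,0,0],[0,0,0],[0,0,0],[0,0,0],[0,0,0],[0,0,0],[0,0,0],[0,0,0]],"angular":[[0,0,0],[0,0,0],[0,0,0],[0,0,0],[0,0,0],[0,0,0],[0,0,0],[0,0,0],[0,0,0],[0,0,0],[0,0,0],[0,0,0]]}' | tail -3
python3 -m creep '{"gripper":[53,53,53,53],"slide":[[0,0,0],[0,0,0],[0,0,0],[0,0,0]],"angular":[[0,0,0],[0,0,0],[0,0,0],[0,0,0]]}' | tail -3
python3 - <<'E'
from h import *
go(.55,-.265,.004,.25-np.pi/2)
E
```

```text
ft_force: [0.1, 0.6, 4.8]
grip_width: 0.604
grasp_force: 7.8
ft_force: [-0.4, -0.5, 4.5]
grip_width: 0.609
grasp_force: 7.8
clock 22.5 tcp [ 0.5506 -0.2652  0.0049] yaw -1.319 j6 0.76 F [-0.4 -0.5  4.5] gw 53.5 gf 7.8
turn [ 0.02 -0.03  0.09] slide after [-0.02 -0.02  0.04]
```

```bash
python3 -m creep '{"gripper":[53,53,53,53,53,53,53,53,53,53,53],"slide":[[0,0,-0.2],[0,0,-0.4],[0,0,-0.5],[0,0,-0.5],[0,0,-0.5],[0,0,-0.5],[0,0,-0.5],[0,0,-0.5],[0,0,-0.3],[0,0,0],[0,0,0]],"angular":[[0,0,0],[0,0,0],[0,0,0],[0,0,0],[0,0,0],[0,0,0],[0,0,0],[0,0,0],[0,0,0],[0,0,0],[0,0,0]]}' | tail -3
python3 - <<'E'
from h import *
go(.597-.098*np.cos(.25),-.0405-.098*np.sin(.25),.10,.25-np.pi/2)
for c in("top","side"):
    cv2.imwrite(f"pics/{c[0]}7.png",read_camera(c)[:,:,::-1])
    for q in("jaw_right","jaw_left","tongs"):print(c,q,[(np.round(d["position"],1).tolist(),round(d["p"],2)) for d in pinpoint(c,q)][:2])
E
```

```text
ft_force: [-0.6, -0.4, -1.8]
grip_width: 0.606
grasp_force: 6.2
clock 23.42 tcp [ 0.5506 -0.2653  0.103 ] yaw -1.319 j6 0.76 F [-0.6 -0.4 -1.8] gw 53.2 gf 6.2
turn [ 0.06 -0.06  0.1 ] slide after [ 0.1  -8.25  0.12]
top jaw_right [([402.0, 157.3], 0.71)]
top jaw_left [([386.5, 160.3], 0.41), ([204.9, 211.1], 0.41)]
top tongs [([398.4, 193.5], 0.49)]
side jaw_right [([290.2, 166.9], 0.66)]
side jaw_left [([288.7, 176.6], 0.8)]
side tongs [([271.5, 247.9], 0.65), ([322.2, 178.7], 0.57)]
```

```bash
python3 - <<'E'
from h import *
for n,p,q in(("jr",(402,157.3),(290.2,166.9)),("jl",(386.5,160.3),(288.7,176.6))):P,e=tri(p,q);print(n,P.round(4),round(e,4))
# expected
for s in(-1,1):
    P=np.array([.5506,-.2653,.110])+np.r_[rz(.25)@[.098,s*.026,0]][:3];print(s,P.round(4),proj("top",P).round(1),proj("side",P).round(1))
E
```

```text
jr [ 0.6561 -0.2684  0.1079] 0.001
jl [ 0.6475 -0.2231  0.0967] 0.0025
-1 [ 0.652  -0.2662  0.11  ] [[401.4 158.3]] [[291.3 166.7]]
1 [ 0.6391 -0.2159  0.11  ] [[384.9 162.4]] [[289.9 173.9]]
```

```bash
python3 - <<'E'
import cv2,numpy as np
t,s=cv2.imread("pics/t7.png"),cv2.imread("pics/s7.png")
cv2.imwrite("pics/v7.png",np.hstack([cv2.resize(s[130:250,260:380],(400,400),interpolation=3),cv2.resize(t[130:230,320:420],(400,400),interpolation=3)]))
E
cat > fj.py <<'E'
import h,sys
from h import *
_c={c:calibration(c) for c in("top","side")};h.calibration=lambda c:_c[c]
def run(n,tcp,w0,slope,c0):
    M={}
    def pts(p):
        A=[]
        for s in(1,-1):
            def seg(u,v,t):return np.array([[q,s*(c0+slope*q)+k*t,z] for q in(u,v) for k in(1,-1) for z in(.002,.022)])
            A+=[seg(.04,.079,.002),seg(.079,.117,.0035)]
        return [(R.from_euler("ZY",[p[2],p[4]]).apply(q))+[p[0],p[1],p[3]] for q in A]
    x0=[tcp[0],tcp[1],w0,tcp[2]-.004,0]
    for c in("top","side"):
        i=cv2.imread(f"pics/{c[0]}{n}.png");hs=cv2.cvtColor(i,cv2.COLOR_BGR2HSV)
        band=cv2.dilate((np.max([hull(c,q) for q in pts(x0)],0)>.3).astype(np.uint8),np.ones((9,9)))>0
        M[c]=(((hs[...,1]<70)|(hs[...,2]<60))&band).astype(np.float32)
    print({c:m.sum() for c,m in M.items()})
    v,f=fit(M,pts,x0,[.006,.006,.04,.006,.05]);print("fit",v.round(4),round(f,3))
    b=R.from_euler("ZY",[v[2],v[4]]).apply([.098,0,.012])+[v[0],v[1],v[3]];print("bite",b.round(4))
E
python3 - <<'E'
from fj import *
run(7,(.5506,-.2653,.103),.25,.0645,.0221)
E
```

```text
{'top': np.float32(273.0), 'side': np.float32(361.0)}
fit [ 0.5441 -0.2666  0.22    0.1008  0.0742] 1.146
bite [ 0.6403 -0.2451  0.1055]
```

```bash
python3 -m creep '{"gripper":[53,53,53,53,53,53,53,53,53,53,53,53],"slide":[[0,-0.4,0],[0,-0.8,0],[0,-0.8,0],[0,-0.9,0],[0,-0.9,0],[0,-0.9,0],[0,-0.9,0],[0,-0.9,0],[0.05,-0.8,0],[0.05,-0.6,0],[0,-0.35,0],[0,0,0]],"angular":[[0,0,0],[0,0,0],[0,0,0],[0,0,0],[0,0,0],[0,0,0],[0,0,0],[0,0,0],[0,0,0],[0,0,0],[0,0,0],[0,0,0]]}' | tail -3
python3 -m creep '{"gripper":[53,53,53,53,53],"slide":[[0,0,0.4],[0,0,0.4],[0,0,0.2],[0,0,0],[0,0,0]],"angular":[[0,0,0],[0,0,0],[0,0,0],[0,0,0],[0,0,0]]}' | tail -3
python3 - <<'E'
from h import *
go(.597-.098*np.cos(.25),-.0405-.098*np.sin(.25),.0295,.25-np.pi/2)
for c in("top","side"):
    cv2.imwrite(f"pics/{c[0]}8.png",read_camera(c)[:,:,::-1])
    for q in("jaw_right","jaw_left","knob"):print(c,q,[(np.round(d["position"],1).tolist(),round(d["p"],2)) for d in pinpoint(c,q)][:2])
t,s=cv2.imread("pics/t8.png"),cv2.imread("pics/s8.png")
cv2.imwrite("pics/v8.png",np.hstack([cv2.resize(s[175:255,250:330],(400,400),interpolation=3),cv2.resize(t[150:230,300:380],(400,400),interpolation=3)]))
E
```

```text
ft_force: [-0.6, -1.5, -1.4]
grip_width: 0.609
grasp_force: 6.2
ft_force: [-0.3, 0.4, -1.3]
grip_width: 0.602
grasp_force: 6.2
clock 25.23 tcp [ 0.5009 -0.0652  0.0763] yaw -1.32 j6 1.05 F [-0.3  0.4 -1.3] gw 52.8 gf 6.2
turn [-0.05  0.09  0.04] slide after [ 0.05 -0.    1.87]
top jaw_right [([208.8, 196.7], 0.18)]
top jaw_left []
top knob []
side jaw_right [([281.5, 205.5], 0.82)]
side jaw_left [([279.9, 215.3], 0.65)]
side knob [([280.4, 234.2], 0.43)]
```

View pics/v8.png

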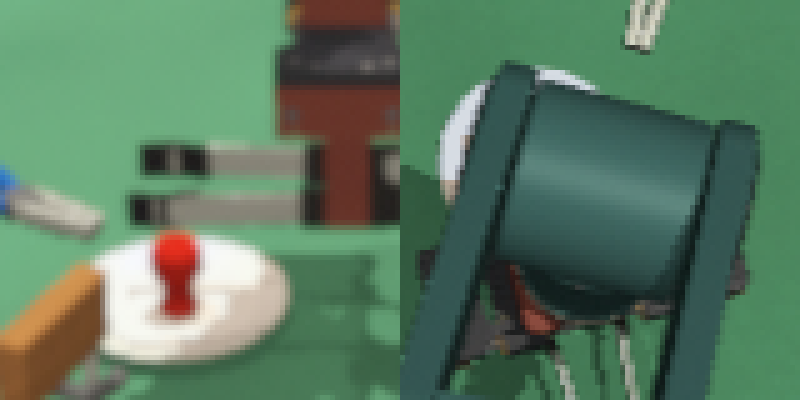

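The side view shows the tongs level in the gripper, jaws open above and behind the knob. The near jaw tip is at crop (132,210), the far pad spans (140–208,160), and the knob top is at (178,240). Checking the jaw lateral position numerically in the earlier top picture.

```bash
python3 - <<'E'
from h import *
t=cv2.imread("pics/t7.png");hs=cv2.cvtColor(t,cv2.COLOR_BGR2HSV)
for r in range(150,174):print(r,"".join("#" if hs[r,c,2]<70 else "o" if hs[r,c,1]<75 else "." for c in range(376,416)))
G=np.array([.5506,-.2653,.0985])
f=lambda G,x,y,z:G+rz(.25)@[x,y,z]
for x in(.079,.098,.117):
    print(x,[proj("top",f(G,x,y,.022)).round(1)[0].tolist() for y in(-.032,-.0266,.0266,.032)])
G=np.array([.5009,-.0652,.0718])
print("far pad ctr, ends",[proj("side",f(G,x,-.0266,.012)).round(1)[0].tolist() for x in(.079,.098,.117)],"near tip",[proj("side",f(G,.117,.0305,z)).round(1)[0].tolist() for z in(.002,.022)])
print("far outer z",[proj("side",f(G,.06,-.027,z)).round(1)[0].tolist() for z in(.0,.024)],[proj("side",f(G,.06,.027,z)).round(1)[0].tolist() for z in(.0,.024)])
E
```

```text
150 .............................####.......
151 ............................#####.......
152 ........................#o..####........
153 .......................###.#####........
154 .......................########.........
155 ........................######..........
156 ........#...............######..........
157 .......##................####.........#.
158 .......##...............#####...........
159 .......##...............####.........#..
160 .......##..............#####............
161 .......##o.............####.........#...
162 ........##.............###..............
163 ........##............####..............
164 ........ooo...........###.........#.....
165 .........o#o..........###...............
166 .........#o#..........##.........#......
167 .........oooo.........#..........#......
168 ..........oo.........##.........###.....
169 ..........#oo.......##.........#####....
170 ..........ooo......###.........#######..
171 ...........oo......##.........#########.
172 ...........#oo....##..........##########
173 ...........ooo....##.........###########
0.079 [[405.6, 163.1], [403.9, 163.5], [386.9, 167.7], [385.1, 168.2]]
0.098 [[403.9, 157.0], [402.2, 157.5], [385.2, 161.7], [383.4, 162.1]]
0.117 [[402.2, 151.1], [400.4, 151.5], [383.5, 155.7], [381.7, 156.1]]
far pad ctr, ends [[291.9, 206.6], [285.0, 206.6], [278.2, 206.6]] near tip [[276.1, 220.6], [275.6, 214.1]]
far outer z [[299.0, 210.3], [298.6, 202.7]] [[297.6, 220.6], [297.2, 212.8]]
```

The tongs sit where expected, within about 2 mm. Descending around the knob.

```bash
python3 -m creep '{"gripper":[53,53,53,53,53,53,53,53,53],"slide":[[0.03,0,0.2],[0,0,0.3],[0,0,0.3],[0,0,0.3],[0,0,0.3],[0,0,0.3],[0,0,0.15],[0,0,0],[0,0,0]],"angular":[[0,0,0],[0,0,0],[0,0,0],[0,0,0],[0,0,0],[0,0,0],[0,0,0],[0,0,0],[0,0,0]]}' | tail -3
python3 - <<'E'
from h import *
go(.597-.098*np.cos(.25),-.0405-.098*np.sin(.25),.03,.25-np.pi/2)
cv2.imwrite("pics/s9.png",read_camera("side")[:,:,::-1])
hs=cv2.cvtColor(cv2.imread("pics/s9.png"),cv2.COLOR_BGR2HSV);y,x=np.mgrid[:400,:640]
m=((hs[...,0]<12)|(hs[...,0]>168))&(hs[...,1]>120)&(np.hypot(x-285,y-229)<18)
for r in range(214,242):print(r,"".join("R" if m[r,c] else "#" if hs[r,c,2]<70 else "o" if hs[r,c,1]<75 else "." for c in range(262,312)))
E
```

```text
ft_force: [0.5, 0.1, -1.5]
grip_width: 0.605
grasp_force: 6.2
clock 26.38 tcp [ 0.5019 -0.0645  0.0306] yaw -1.319 j6 1.05 F [ 0.5  0.1 -1.5] gw 53.2 gf 6.2
turn [-0.03  0.04  0.09] slide after [0.   0.01 0.02]
214 oooo.......................................o..o...
215 oooooo.....................................o..o...
216 oooooooo...................................o......
217 ooooooooo......................o...........o......
218 oooooooooo............ooo....oooooooooooooooo.....
219 ooooooooo.........####ooo#ooooooooooooooooooooooo.
220 ooooooooo.........##RRR.RRR##ooooooooooooooooooooo
221 oooooooo..........#RRRRRRRRR##oooooooooooooooooooo
222 .oooooo........oooRRRRRRRRRRR#oooooooooooooooooooo
223 ............ooooooRRRRRRRRRRRooooooooooooooooooooo
224 .........oooooooooRRRRRRRRRR.ooooooooooooooooooooo
225 .......ooooooooooo.RRRRRRRRRoooooooooooooooooooooo
226 ....oooooooooooooooRRRRRRRR.oooooooooooooooo......
227 ..oo.ooooooooooooooRRRRRRRR.ooooooooooooooooooo..o
228 .o....oooooooooooooRRRRRRR.oooooooooooooooooooooo#
229 o.......oooooooooooo...oooooooooooooooooooooooooo#
230 .........ooooooo###oooooooooooooooooooooooooooooo#
231 .........ooooooo###oooooooooooooooooooooooooooooo#
232 ........oooooooo###oooooooooooooooooooooooooooooo#
233 ........oooooooo###oooooooooooooooooooooooooooooo#
234 ........ooooooooooooooooooooooooooooooooooooooooo#
235 ........oooooooooooo.RR....ooooooooooooooooooooo..
236 ........oooooooooooo.RRRRRRooooooooooooooooooo....
237 ........oooooooooooo.RRRRR.ooooooooooooooooooo....
238 ........oooooooooooooo....oooooooooooooooooooo....
239 .........oooooooooooooooooooooooooooooooooooo.....
240 .........ooooooooooooooooooooooooooooooooooo......
241 .........oooooooooooooooooooooooooooooooooo.......
```

The knob head sits between the near and far jaws, centred on the pads (cols 281–290). Squeezing.

```bash
python3 -m creep '{"gripper":[51,49,47,46,45,44,43,42,41,40,39,38],"slide":[[0,0,0],[0,0,0],[0,0,0],[0,0,0],[0,0,0],[0,0,0],[0,0,0],[0,0,0],[0,0,0],[0,0,0],[0,0,0],[0,0,0]],"angular":[[0,0,0],[0,0,0],[0,0,0],[0,0,0],[0,0,0],[0,0,0],[0,0,0],[0,0,0],[0,0,0],[0,0,0],[0,0,0],[0,0,0]]}' | tail -3
python3 -m creep '{"gripper":[35,30,20,10,0,0,0,0],"slide":[[0,0,0],[0,0,0],[0,0,0],[0,0,0],[0,0,0],[0,0,0],[0,0,0],[0,0,0]],"angular":[[0,0,0],[0,0,0],[0,0,0],[0,0,0],[0,0,0],[0,0,0],[0,0,0],[0,0,0]]}' | tail -3
```

```text
ft_force: [0.3, 0.2, -0.5]
grip_width: 0.473
grasp_force: 30.0
ft_force: [0.5, 0.5, -0.4]
grip_width: 0.471
grasp_force: 30.0
```

Stopped at 41.4 mm on the knob. Lifting 160 mm.

```bash
python3 -m creep '{"gripper":[0,0,0,0,0,0,0,0,0,0,0,0],"slide":[[0,0,-0.1],[0,0,-0.2],[0,0,-0.3],[0,0,-0.4],[0,0,-0.5],[0,0,-0.5],[0,0,-0.5],[0,0,-0.5],[0,0,-0.5],[0,0,-0.5],[0,0,-0.5],[0,0,-0.5]],"angular":[[0,0,0],[0,0,0],[0,0,0],[0,0,0],[0,0,0],[0,0,0],[0,0,0],[0,0,0],[0,0,0],[0,0,0],[0,0,0],[0,0,0]]}' | tail -3
python3 -m creep '{"gripper":[0,0,0,0,0,0,0,0,0,0,0],"slide":[[0,0,-0.5],[0,0,-0.4],[0,0,-0.3],[0,0,-0.2],[0,0,-0.1],[0,0,0],[0,0,0],[0,0,0],[0,0,0],[0,0,0],[0,0,0]],"angular":[[0,0,0],[0,0,0],[0,0,0],[0,0,0],[0,0,0],[0,0,0],[0,0,0],[0,0,0],[0,0,0],[0,0,0],[0,0,0]]}' | tail -3
python3 - <<'E'
from h import *
go(.502,-.0645,.19,.25-np.pi/2)
im=read_camera("side")[:,:,::-1];cv2.imwrite("pics/s10.png",im)
hs=cv2.cvtColor(np.ascontiguousarray(im),cv2.COLOR_BGR2HSV);y,x=np.mgrid[:400,:640]
e=proj("side",[[.597,-.0405,.027+.16]])[0];print(e)
m=((hs[...,0]<6)|(hs[...,0]>172))&(hs[...,1]>160)&(hs[...,2]>110)
r0,c0=int(e[1])-16,int(e[0])-24
for r in range(r0,r0+34):print(r,"".join("R" if m[r,c] else "#" if hs[r,c,2]<70 else "o" if hs[r,c,1]<75 else "." for c in range(c0,c0+50)))
print("old place red",(m&(np.hypot(x-285,y-229)<16)).sum())
E
```

```text
ft_force: [-0.6, 0.5, -1.1]
grip_width: 0.475
grasp_force: 30.0
ft_force: [-0.1, 0.0, -1.9]
grip_width: 0.476
grasp_force: 30.0
clock 30.02 tcp [ 0.5019 -0.0645  0.1931] yaw -1.319 j6 1.05 F [-0.1  0.  -1.9] gw 41.8 gf 30.0
turn [-0.03  0.04  0.1 ] slide after [0.   0.   0.12]
[281.42861016 177.17928839]
161 ..................................................
162 ..................................................
163 ..................................................
164 ..................................................
165 ..................................................
166 ..................................................
167 ....................oo......oo..oooooooooooooooooo
168 ...................#.RRRRRRRR..ooooooooooooooooooo
169 ..................#.RRRRRRRRRR.#oooooooooooooooooo
170 ..................oRRRRRRRRRRRR.oooooooooooooooooo
171 ..................oRRRRRRRRRRR.ooooooooooooooooooo
172 ..................#.RRRRR....ooooooooooooooooooooo
173 .................###.....ooooooooooooooooooooooooo
174 .................####ooooooooooooooooooooooooooooo
175 .................###
[... 391 characters left out ...]
RR.oo...................
183 .......................RRRRRR.o...................
184 ....................o..RRRRRR.o...................
185 .....................o..RRR...o...................
186 .....................oo.....oo....................
187 .......................oooo.......................
188 ..................................................
189 ..................................................
190 ..................................................
191 ..................................................
192 ..................................................
193 ..................................................
194 ..................................................
old place red 0
```

The knob is held in the jaws about 16 cm up, and the saucer is empty. The cover has not been touched since it was hung. Handing in.

```bash
python3 -c "
from plant import *
print(job_done())"
```

```text
the job is handed in; nothing more can be done
None
```

I hung the cover on the 204 mm hook and let go of it. The tongs now hold the red knob still, about 16 cm above the counter, and I've handed the job in at about 30 s on the clock; no verdict came back.

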